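# Hang ring biscuits over the bowl to dry crisp

### The arm

A 7-joint arm with a two-finger parallel gripper is mounted at the origin on the work surface. World frame = base frame: x ahead of the robot, y to its left, z up, the work surface at z = 0. Lengths are in m, angles in rad, forces in N, time in s.
With the tool pointing down it reaches from about 0.425 to 0.875 m from the base axis. Payload 4.7 kg.
Tool frame: the origin (TCP) lies midway between the tips of the shut fingers; the grasp point (between the pads) lies 19 mm behind it; z points along the fingers, y is the line along which they close (so a half turn about z gives the same grasp; the last joint's range is limited). The gripper opens to 87 mm and grips with 3 to 60 N. Pads are 19 mm wide; open, the fingers measure 117 mm over their backs; the gripper's body (75 mm by 190 mm) begins 51 mm behind the grasp point.
Start: joints at [1.273, 0.321, -0.07, 1.45, 0.023, 1.371, -0.057], TCP at [0.199, -0.619, 0.19] pointing down, gripper open.
Joint ranges: [-2.86, 2.86], [-0.3, 2.09], [-1.38, 1.24], [0.06, 2.45], [-1.56, 4.7], [0.09, 2.05], [-2.69, 2.69]. Speed limits (rad/s): [2.57, 2.57, 3.14, 3.14, 3.14, 3.14, 3.14].

### API

Orientations are given as a 3x3 rotation matrix whose columns are the frame's x, y, z axes.
In Python, from bench import state, grab_frame, hand_in gives the robot as it stands.
- The arm moves only by the tool step_arm, never from a script. Its arguments are lists of equal length, an entry for each row: "dp": the shift along the tool's x, y, z in cm, a list of three; "yaw": the turn about the tool's z in rad; "gripper": the finger opening in cm, from 0 to 8.7. In form: {"dp": [[tx, ty, tz], ...], "yaw": [yaw, ...], "gripper": [gripper, ...]}. A call has 1 to 12 rows; each row shifts and turns the commanded pose from where the row before left it, along the tool's axes as they then stand; what a row does not reach is not made up. A row lasts 1/12 s, in which the tool goes at most 41.7 mm and 7.16 degrees, less where a joint would pass 70% of its speed; a pose out of reach is approached as far as the arm can. A call with a gripper value outside its range is refused whole. The fingers move at their own pace and stop on an object; "squeeze" is the grip in N (left out, the last holds). Time passes only in rows, so rows that do not move let the fingers close. It gives the time, the measured TCP pose, the force, the opening and the grip force at its end, in the units of the state.
- state(): the state, without advancing time (a new reading comes with each control period).
- grab_frame(name): name is "scene" or "side" or "wrist"; returns a dict with "pixels" (480x640x3 uint8, red, green, blue), "camera_matrix" (3x3 intrinsics, pixels), "cam_to_world" (4x4, takes a point from camera to world coordinates). Camera axes: x right, y up, looking along -z (the intrinsics and any distortion apply to the point x, -y, -z); pixel columns grow to the right and rows downward; lengths in m; the calibration is good to about 2 mm. A picture is of the moment at which its call begins. There is no depth.
- hand_in(): hands the job in; it is judged then, once.
The state is a dict: "time_s": time; "joint_positions": joint angles; "dq": joint speeds; "tau": joint torques, N m; "tcp_pos": TCP position; "ee_rot": TCP orientation; "contact_force": force on the tool from outside, world axes, zero at the start; "ft_torque": the same for the moment, N m; "gripper_width": finger opening in m; "finger_force": force on a finger pad.
Only numpy, scipy, OpenCV 4.12 (cv2) and the standard library are available. Lean on these libraries where they do the work, as an engineer would, in place of code of your own. Each camera call takes 0.05 s, during which the arm holds its last target. There are 200 camera calls.

### The job

Hang the two ring biscuits up to dry crisp: run the dark wooden stick through both of them where they stand in the wooden rack, lift them off together on it, and gently lay the stick level across the middle of the open glass bowl, so that both its ends stick out over the rim and the biscuits hang inside without touching the glass. Do not let the gripper touch the biscuits, do not drop the stick, leave the rack and bowl where they stand, and disturb nothing else.

Things in the scene. Friction and masses are not known exactly. Their poses are not given: they have to be found in the camera images.
- stick: Dark brown straight wooden stick of square section, 200 mm long, 12 x 12 mm, about 22 g, both ends alike, lying flat on the sideboard. Origin at its centre; its x axis runs along its length.
- rack: Loose mid-brown wooden plate rack, 0.35 kg, 150 x 80 mm. Origin under its centre, x along its length, z up. Two rails along x at y = +-21 mm (16 wide, tops 20 mm up) carry two rows of 8 mm dowels, tops 61 mm up, at x = -60, -30, 0, 30, 60 mm. The 34 mm lane between the rows is open above and at both ends; the biscuits stand across it in the two middle slots.
- biscuit1: Golden hard ring biscuit of round section, 72 mm outer diameter, 18 mm thick, hole 35 mm, about 35 g. Origin at the centre of the hole; x is the hole's axis. It starts upright in the rack at the rack's x = -15 mm, hole centre 53 mm above the table, hole axis along the rack, with about 2 mm of play to the dowels.
- biscuit2: The other ring biscuit, identical, in the rack slot at x = +15 mm.
- bowl: Open, empty cut-crystal glass bowl, 80 mm high, about 0.75 kg, rim 128 mm outer diameter, wall 6 mm, narrowing to 80 mm at the foot, inner floor 10 mm above the table. Origin under its centre on the table, z up.
- bowl_rim (a point): Centre of the bowl's mouth, at the height of the top of its flat level rim (80 mm above the table).
- tray: Bystander: round aluminium tray, 260 mm across, 16 mm high; origin under its centre. The bowl's lid lies on it.
- bowl_lid: Bystander: glass lid of the bowl, 128 mm across, 62 mm high with its ball knob, lying at the middle of the tray; origin under its centre.
- server: Bystander: stainless dessert server, 200 mm long, 9 mm high, lying on the table; origin under its middle, blade towards its x.
- saucer: Bystander: pink ceramic saucer, 144 mm across, 18 mm high; origin under its centre. (A second saucer and a plastic cookie press stand well away, near the far corners of the top.)
Not all that is in view belongs to the job. What is shaped like the stick but orange or red is not meant.

How it is judged:
On the way:
1. both biscuits are on the stick and held clear above the rack together (height (world z) of each of biscuit1, biscuit2, stick above 0.1 m and angle between the x axis of each of biscuit1, biscuit2 and the x axis of stick, either way round below 0.6 rad and distance between each of biscuit1, biscuit2 and stick below 0.09 m), for 0.2 s.
At the end, for the whole second after the job is handed in: Stick released, at rest, level (0.05 rad) on the bowl's rim, its middle within 30 mm of the bowl's middle; both biscuits hang on it inside the mouth (within 45 mm of the middle), clear of the glass; rack and bowl within 30 mm, all else within 20 mm of the start, bowl upright (angle between stick's own x axis and vertical between 1.52 and 1.62 rad and z of stick in the frame of bowl_rim between 0.002 and 0.011 m and horizontal distance between stick and bowl_rim below 0.03 m and contact force between stick and bowl above 0.05 N and linear speed of stick below 0.02 m/s and contact force between the fingers and stick below 0.05 N and z of biscuit1 in the frame of bowl_rim between -0.018 and 0.004 m and horizontal distance between each of biscuit1, biscuit2 and bowl_rim below 0.045 m and angle between the x axis of each of biscuit1, biscuit2 and the x axis of stick, either way round below 0.6 rad and contact force between each of biscuit1, biscuit2 and bowl below 0.05 N and linear speed of each of biscuit1, biscuit2 below 0.05 m/s and z of biscuit2 in the frame of bowl_rim between -0.018 and 0.004 m and distance of each of rack, bowl from where it was at the start of the episode below 0.03 m and angle between bowl's own z axis and vertical below 0.05 rad and distance of each of tray, bowl_lid, server, saucer from where it was at the start of the episode below 0.02 m); the robot touches nothing.
It fails at once if the gripper touches a biscuit (contact force between the fingers and biscuit1 above 0.3 N or contact force between the fingers and biscuit2 above 0.3 N).
It fails at once if the stick falls free (a drop of more than about 10 mm) (contact force between the fingers and stick below 0.05 N and linear speed of stick above 0.45 m/s).
It fails at once if the rack or the bowl is shifted by more than 30 mm (distance of any of rack, bowl from where it was at the start of the episode above 0.03 m).
It fails at once if a bystander is shifted by more than 20 mm (distance of any of tray, bowl_lid, server, saucer from where it was at the start of the episode above 0.02 m).
It also fails if it takes over 59 s, if anything falls off the work surface, if the arm or the gripper's body presses on something with over 40 N, if the wrist force passes 120 N, or if a joint passes its speed limit or range.

## Working session

There is one attempt and no reset: what is moved stays moved. The work goes in short steps, Python scripts to look and compute and a tool call to move; the robot and the scene stay as the last step left them, time stands still between calls to the robot, and variables do not carry over. Pictures are saved under pics/ and viewed, at most 10 in all, crops included, and the job is handed in when it is done.

Besides the shell and the picture viewer there is one more tool, called after "Call:" in YAML: its name, and indented under it one key for each argument. step_arm: Moves the arm, as the interface text tells. Its arguments: {"type":"object","properties":{"dp":{"type":"array"},"yaw":{"type":"array"},"gripper":{"type":"array"},"squeeze":{"type":"number"}},"required":["dp","yaw","gripper"]}

```bash
ls; mkdir -p pics
cat > h.py <<'E'
import numpy as np, cv2
from bench import state, grab_frame, hand_in
def snap(n,f):
    d=grab_frame(n); cv2.imwrite(f'pics/{f}.png',cv2.cvtColor(d['pixels'],cv2.COLOR_RGB2BGR))
    np.savez(f'pics/{f}.npz',**{k:np.asarray(v) for k,v in d.items() if v is not None and k in('pixels','camera_matrix','cam_to_world')}); return d
def ray(d,px):
    K=d['camera_matrix'];T=d['cam_to_world']
    p=np.linalg.inv(K)@np.array([px[0],px[1],1.]); v=T[:3,:3]@np.array([p[0],-p[1],-p[2]])
    return T[:3,3],v/np.linalg.norm(v)
def onz(d,px,z):
    o,v=ray(d,px); return o+v*(z-o[2])/v[2]
def proj(d,P):
    T=d['cam_to_world'];c=T[:3,:3].T@(np.asarray(P)-T[:3,3]);q=d['camera_matrix']@np.array([c[0],-c[1],-c[2]]);return q[:2]/q[2]
def tri(d1,p1,d2,p2):
    A=np.zeros((3,3));b=np.zeros(3)
    for d,p in((d1,p1),(d2,p2)):
        o,v=ray(d,p);M=np.eye(3)-np.outer(v,v);A+=M;b+=M@o
    return np.linalg.solve(A,b)
E
python3 - <<'E'
from h import *
a=snap('scene','sc0');b=snap('side','si0');w=snap('wrist','wr0')
print(a.keys())
for d in(a,b,w):print(d['camera_matrix'],np.round(d['cam_to_world'],3))
s=state();print(s)
cv2.imwrite('pics/both.png',cv2.resize(np.vstack([cv2.imread('pics/sc0.png'),cv2.imread('pics/si0.png')]),None,fx=.625,fy=.625))
E
```

```text
pics
dict_keys(['pixels', 'camera_matrix', 'cam_to_world'])
[[455.16056904   0.         307.85711018]
 [  0.         455.16056904 239.52193732]
 [  0.           0.           1.        ]] [[ 0.111 -0.732  0.673  1.314]
 [ 0.994  0.088 -0.069 -0.096]
 [-0.008  0.676  0.737  0.949]
 [ 0.     0.     0.     1.   ]]
[[439.74033397   0.         317.11602828]
 [  0.         439.74033397 236.7476906 ]
 [  0.           0.           1.        ]] [[-0.998  0.051 -0.041  0.447]
 [-0.066 -0.767  0.638  0.651]
 [ 0.001  0.64   0.769  0.845]
 [ 0.     0.     0.     1.   ]]
[[422.69919867   0.         326.77654967]
 [  0.         422.69919867 243.46879828]
 [  0.           0.           1.        ]] [[ 0.307  0.91   0.279  0.275]
 [-0.952  0.295  0.087 -0.593]
 [-0.003 -0.292  0.956  0.383]
 [ 0.     0.     0.     1.   ]]
{'time_s': 0.15, 'joint_positions': array([ 1.27309871,  0.32166998, -0.070058  ,  1.45136272,  0.02260325,
        1.37078345, -0.0568733 ]), 'dq': array([-0.00027477, -0.00226838, -0.00025876, -0.00159117,  0.00260522,
        0.00116045, -0.00016845]), 'tau': array([-1.45386293e-04, -4.91797149e+01, -4.04809825e-01, -3.12880111e+01,
       -6.39557163e-02,  4.04914410e-02,  6.36544087e-05]), 'tcp_pos': array([ 0.19920087, -0.61825708,  0.18951746]), 'ee_rot': array([[ 9.51775766e-01,  3.06794082e-01, -5.30636771e-04],
       [ 3.06794526e-01, -9.51774833e-01,  1.33606938e-03],
       [-9.51485447e-05, -1.43443492e-03, -9.99998967e-01]]), 'contact_force': array([ 0.77411309, -0.24451241,  0.71219252]), 'ft_torque': array([-0.01536404, -0.03190453, -0.00507413]), 'finger_force': 0.0, 'gripper_width': 0.08727083959514167}
```

View pics/sc0.png

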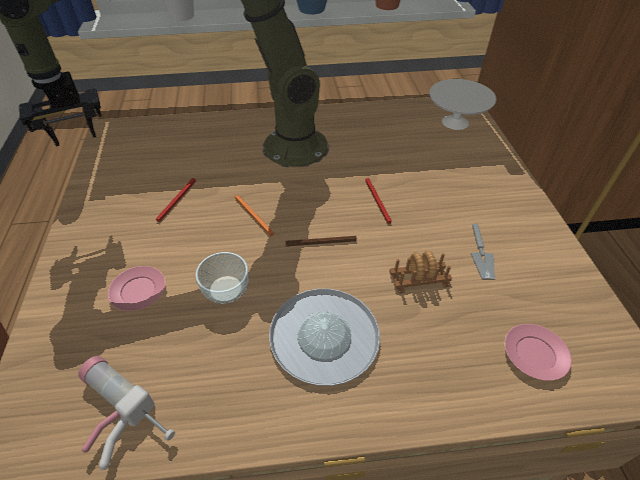

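View pics/si0.png

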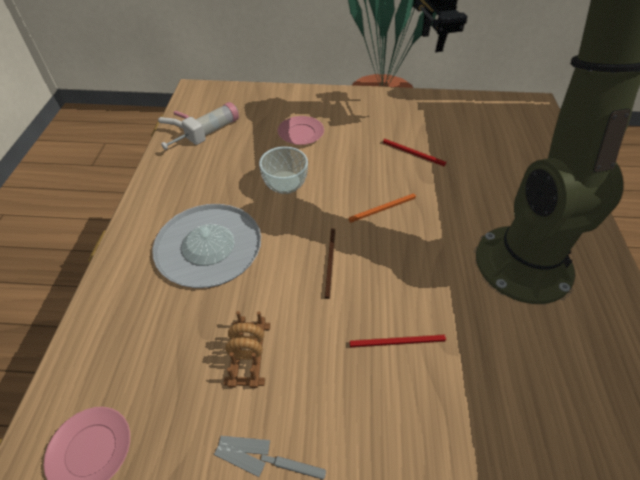

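Stick-like candidates in the scene view are orange (253,215), red (176,200), red (378,200) and dark brown (321,240). Only the last is dark brown, so I'll confirm it in an enlarged crop, together with the rack and bowl.

Run:
```python
from h import *
a=cv2.imread('pics/sc0.png');b=cv2.imread('pics/si0.png')
f=lambda i,x,y,w,h,s:cv2.resize(i[y:y+h,x:x+w],None,fx=s,fy=s,interpolation=cv2.INTER_CUBIC)
# top: scene x190..460 y225..305 ; bottom: side bowl and rack
t=f(a,190,225,264,80,3); l=f(b,215,305,66,85,4); m=f(b,250,140,66,70,4); r=f(b,305,220,66,85,4)
m=cv2.copyMakeBorder(m,0,340-m.shape[0],0,0,cv2.BORDER_CONSTANT)
cv2.imwrite('pics/crop1.png',np.vstack([t,np.hstack([l,m,r])]))
D={k:np.load(f'pics/{k}.npz') for k in('sc0','si0')}
for k,roi in(('sc0',(280,230,362,250)),('si0',(318,222,342,302))):
    im=D[k]['pixels'];x0,y0,x1,y1=roi;s=im[y0:y1,x0:x1].astype(int)
    mk=((s.sum(2)<190)&(s[...,0]>s[...,2]+8)).astype(np.uint8)
    c=max(cv2.findContours(mk,0,2)[0],key=cv2.contourArea);re=cv2.minAreaRect(c)
    p=cv2.boxPoints(re)+[x0,y0];print(k,re[1],p.round(1).tolist())
    # ends: midpoints of short sides
    e=[np.linalg.norm(p[i]-p[(i+1)%4]) for i in range(4)];i=int(np.argmin(e[:2]))
    m1=(p[i]+p[i+1])/2;m2=(p[(i+2)%4]+p[(i+3)%4])/2
    E=[onz(D[k],q,.007) for q in(m1,m2)];print(np.round(E,4),np.round((E[0]+E[1])/2,4),np.linalg.norm(E[0]-E[1]))
```

```text
sc0 (5.9105143547058105, 69.47420501708984) [[285.6, 240.2], [354.9, 235.1], [355.4, 241.0], [286.1, 246.1]]
[[ 0.4637  0.1255  0.007 ]
 [ 0.4598 -0.0698  0.007 ]] [0.4618 0.0278 0.007 ] 0.19529383531895336
si0 (5.251073837280273, 70.34627532958984) [[323.8, 297.8], [330.2, 227.7], [335.4, 228.2], [329.1, 298.3]]
[[ 0.4541 -0.0761  0.007 ]
 [ 0.4593  0.1306  0.007 ]] [0.4567 0.0272 0.007 ] 0.20678426099583
```

View pics/crop1.png

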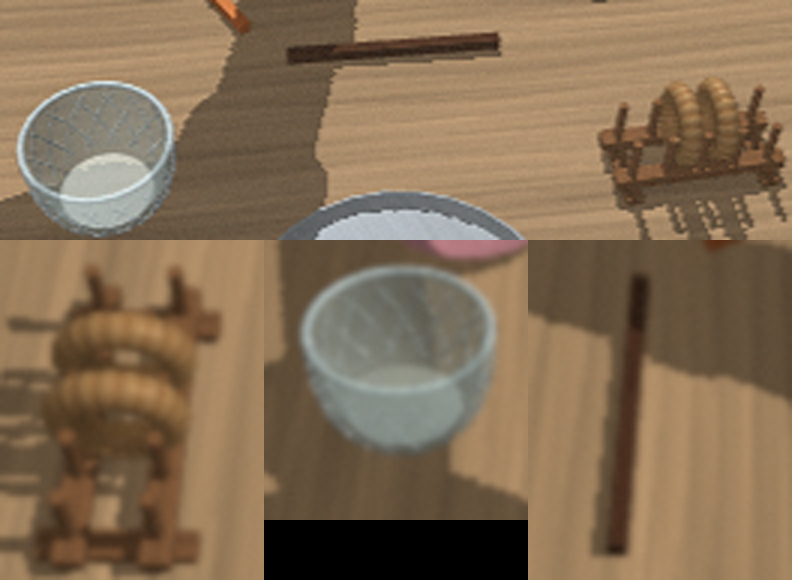

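The crop shows the dark brown stick at crop (290–500, 35–62), which is the one meant. The rack with its two rings is at crop (600–785, 75–205) and the bowl's rim at (20–172, 82–200). Next: rough positions of the rack and bowl.

Run:
```python
from h import *
A=np.load('pics/sc0.npz');B=np.load('pics/si0.npz')
c=lambda x,y:(190+x/3,225+y/3)
# bowl rim outer extremes in scene
print('bowl sc',onz(A,c(18,147),.08),onz(A,c(174,140),.08),onz(A,c(97,81),.08),onz(A,c(97,198),.08))
s=lambda x,y:(250+(x-264)/4,140+(y-240)/4)
print('bowl si',onz(B,s(301,330),.08),onz(B,s(495,330),.08),onz(B,s(398,265),.08),onz(B,s(398,390),.08))
for n,p in(('far-left',(624,104)),('near-left',(632,146)),('far-right',(759,88)),('near-right',(775,124))):
    print(n,onz(A,c(*p),.061))
l=lambda x,y:(215+x/4,305+(y-240)/4)
for p in((93,268),(178,268),(68,435),(150,435)): print('side',onz(B,l(*p),.061))
```

```text
bowl sc [ 0.60082444 -0.29667768  0.08      ] [ 0.60850112 -0.17088791  0.08      ] [ 0.5370474  -0.23407915  0.08      ] [ 0.65957794 -0.23226474  0.08      ]
bowl si [ 0.65652257 -0.22774598  0.08      ] [ 0.52913431 -0.23633291  0.08      ] [ 0.60053305 -0.29883961  0.08      ] [ 0.58620234 -0.17448386  0.08      ]
far-left [0.59910734 0.20714785 0.061     ]
near-left [0.64403155 0.20265941 0.061     ]
far-right [0.59529962 0.32578446 0.061     ]
near-right [0.6352906  0.32672089 0.061     ]
side [0.63544282 0.20903828 0.061     ]
side [0.59241338 0.2061689  0.061     ]
side [0.63100695 0.29920722 0.061     ]
side [0.59218165 0.29662371 0.061     ]
```

Call:
step_arm:
  dp:
    - [0, 0, 0]
    - [0, 0, 0]
    - [0, 0, 0]
    - [0, 0, 0]
    - [0, 0, 0]
    - [0, 0, 0]
    - [0, 0, 0]
    - [0, 0, 0]
    - [0, 0, 0]
    - [0, 0, 0]
    - [0, 0, 0]
  yaw: [-0.12, -0.12, -0.12, -0.12, -0.12, -0.12, -0.12, -0.12, -0.12, -0.12, -0.038]
  gripper: [5, 5, 5, 5, 5, 5, 5, 5, 5, 5, 5]
  squeeze: 40

```text
time_s: 1.07
tcp_pos: [0.1992, -0.6184, 0.1899]
ee_rot: [[0.016, 1.0, -0.0], [1.0, -0.016, 0.001], [0.001, -0.0, -1.0]]
contact_force: [1.1, 0.6, 0.2]
gripper_width: 0.05
finger_force: 0.0
```

Call:
step_arm:
  dp:
    - [2.6, 2.5, 0]
    - [2.6, 2.5, 0]
    - [2.6, 2.5, 0]
    - [2.6, 2.5, 0]
    - [2.6, 2.5, 0]
    - [2.6, 2.5, 0]
    - [2.6, 2.5, 0]
    - [2.6, 2.5, 0]
    - [2.6, 2.5, 0]
    - [2.6, 2.5, 0]
    - [2.6, 2.5, 0]
    - [2.6, 2.5, 0]
  yaw: [0, 0, 0, 0, 0, 0, 0, 0, 0, 0, 0, 0]
  gripper: [5, 5, 5, 5, 5, 5, 5, 5, 5, 5, 5, 5]

```text
time_s: 2.07
tcp_pos: [0.5067, -0.3116, 0.1902]
ee_rot: [[0.021, 1.0, -0.0], [1.0, -0.021, -0.0], [-0.0, -0.0, -1.0]]
contact_force: [0.4, -0.4, 0.1]
gripper_width: 0.0499
finger_force: 0.0
```

Call:
step_arm:
  dp:
    - [3, -0.5, 0]
    - [3, -0.5, 0]
    - [3, -0.5, 0]
    - [3, -0.5, 0]
    - [3, -0.5, 0]
    - [3, -0.5, 0]
    - [3, -0.5, 0]
    - [1, -0.5, 0]
    - [0, 0, 0]
    - [0, 0, 0]
  yaw: [0, 0, 0, 0, 0, 0, 0, 0, 0, 0]
  gripper: [5, 5, 5, 5, 5, 5, 5, 5, 5, 5]

```text
time_s: 2.9
tcp_pos: [0.4704, -0.093, 0.1904]
ee_rot: [[0.021, 1.0, 0.0], [1.0, -0.021, -0.002], [-0.002, 0.0, -1.0]]
contact_force: [-0.8, -0.4, -0.1]
gripper_width: 0.0499
finger_force: 0.0
```

Run:
```python
from h import *
d=snap('wrist','wr1');im=d['pixels']
hsv=cv2.cvtColor(im,cv2.COLOR_RGB2HSV);s=im.astype(int)
print([proj(d,(.459,y,.006)).round() for y in(-.07,.126)])
```

```text
[array([315., 182.]), array([308., -75.])]
```

View pics/wr1.png

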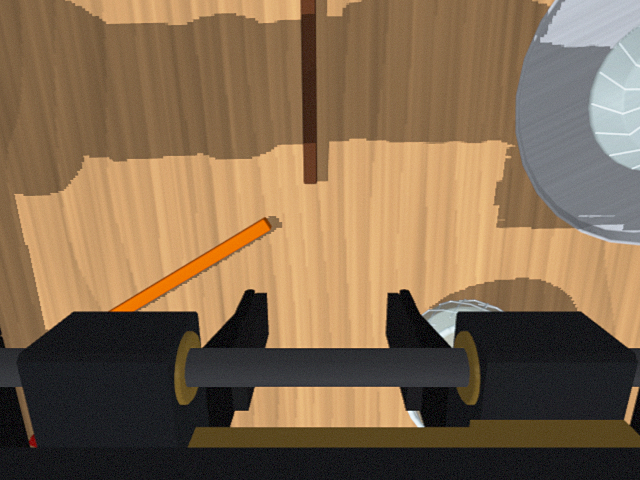

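The wrist view shows the stick's near end at (310,183) and its body running up the columns 303–317. The orange stick's tip is nearby at (268,222).

Run:
```python
from h import *
d=np.load('pics/wr1.npz');im=d['pixels'].astype(int)
mk=(im[:190,280:340].sum(2)<230)&(im[:190,280:340,0]-im[:190,280:340,2]>25)
for r in(10,60,100,150,175):
    x=np.where(mk[r])[0]; x=x[(x>15)&(x<45)];print(r,x.min()+280,x.max()+280, onz(d,((x.min()+x.max())/2+280.5,r),.012).round(4),onz(d,(x.max()+281,r),.012)[0]-onz(d,(x.min()+280,r),.012)[0])
print('end',onz(d,(310,181),.012),onz(d,(310,184),0.0),'orange',onz(d,(272,222),.012))
```

```text
10 302 315 [0.4583 0.0668 0.012 ] 0.011019867094398117
60 302 315 [0.4572 0.0305 0.012 ] 0.011371614232106975
100 302 316 [ 4.566e-01 -3.000e-04  1.200e-02] 0.012503141791825267
150 304 316 [ 0.4561 -0.0411  0.012 ] 0.01120301147431002
175 304 316 [ 0.4555 -0.0626  0.012 ] 0.01139597401818826
end [ 0.45485271 -0.06785732  0.012     ] [ 0.45425159 -0.07239199  0.        ] orange [ 0.41925048 -0.10432164  0.012     ]
```

Call:
step_arm:
  dp:
    - [1.75, -0.75, 3]
    - [1.75, -0.75, 3]
    - [0, 0, 3]
    - [0, 0, 3]
    - [0, 0, 2]
    - [0, 0, 2]
    - [0, 0, 1]
    - [0, 0, 1]
    - [0, 0, 0.6]
    - [0, 0, 0]
    - [0, 0, 0]
  yaw: [0, 0, 0, 0, 0, 0, 0, 0, 0, 0, 0]
  gripper: [5, 5, 5, 5, 5, 5, 5, 5, 5, 5, 5]

```text
time_s: 3.87
tcp_pos: [0.4568, -0.0573, 0.0047]
ee_rot: [[0.021, 1.0, 0.001], [1.0, -0.021, -0.0], [-0.0, 0.001, -1.0]]
contact_force: [0.7, 0.5, -0.2]
gripper_width: 0.0503
finger_force: 0.0
```

Call:
step_arm:
  dp:
    - [0, 0, 0]
    - [0, 0, 0]
    - [0, 0, 0]
    - [0, 0, 0]
    - [0, 0, 0]
    - [0, 0, 0]
    - [0, 0, 0]
    - [0, 0, 0]
    - [0, 0, 0]
    - [0, 0, 0]
    - [0, 0, 0]
    - [0, 0, 0]
  yaw: [0, 0, 0, 0, 0, 0, 0, 0, 0, 0, 0, 0]
  gripper: [4, 3, 2.5, 2, 1.5, 0.5, 0.5, 0.5, 0.5, 0.5, 0.5, 0.5]
  squeeze: 40

```text
time_s: 4.87
tcp_pos: [0.4562, -0.0569, 0.0043]
ee_rot: [[0.021, 1.0, -0.0], [1.0, -0.021, -0.0], [-0.0, -0.0, -1.0]]
contact_force: [-0.9, 0.7, 0.4]
gripper_width: 0.005
finger_force: 0.0
```

The fingers closed to 5 mm with no force, so they missed the stick. Looking again.

Run:
```python
from h import *
a=snap('scene','sc1');b=snap('side','si1');w=snap('wrist','wr2')
f=lambda n,x,y,w,h,s:cv2.resize(cv2.imread(f'pics/{n}.png')[y:y+h,x:x+w],(w*s,h*s),interpolation=cv2.INTER_CUBIC)
cv2.imwrite('pics/crop2.png',np.hstack([f('wr2',200,100,200,290,2),np.vstack([f('sc1',250,190,130,95,3),f('si1',290,200,130,98,3)])[:580]]))
```

```text
Traceback (most recent call last):
ValueError: all the input array dimensions except for the concatenation axis must match exactly, but along dimension 0, the array at index 0 has size 580 and the array at index 1 has size 579
```

Run:
```python
import cv2,numpy as np
f=lambda n,x,y,w,h,s:cv2.resize(cv2.imread(f'pics/{n}.png')[y:y+h,x:x+w],(w*s,h*s),interpolation=cv2.INTER_CUBIC)
cv2.imwrite('pics/crop2.png',np.hstack([f('wr2',200,100,200,290,2),np.vstack([f('sc1',250,190,130,96,3),f('si1',290,200,130,98,3)])[:580]]))
```

```text
(no output)
```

View pics/crop2.png

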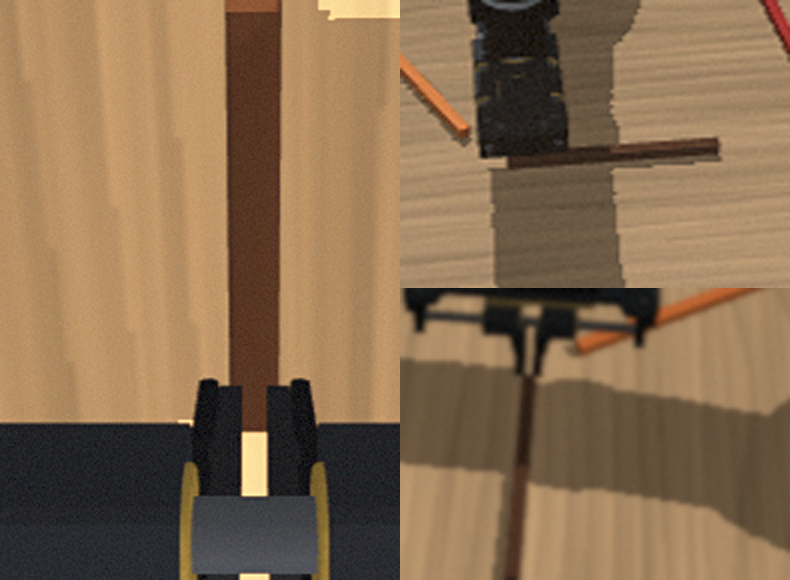

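Run:
```python
from h import *
d=np.load('pics/wr2.npz')
print('end top',onz(d,(327.5,315),.012),'at0',onz(d,(327.5,315),0.))
for z in(.004,.012,.023): print(z,proj(d,(.4562,-.0569,z)),proj(d,(.4562,-.0474,z)))
im=d['pixels'].astype(int);
for r in(150,200,250,280):
    x=np.where(im[r,290:360].sum(1)<230)[0]+290;print(r,x.min(),x.max(),onz(d,(x.min(),r),.012),onz(d,(x.max()+1,r),.012))
print(state()['tcp_pos'],state()['gripper_width'],state()['finger_force'])
```

```text
end top [ 0.45508165 -0.06899473  0.012     ] at0 [ 0.45497656 -0.07498043  0.        ]
0.004 [329.25599067 285.44563875] [328.89260631 267.38747358]
0.012 [329.3421693  291.92441068] [328.9659812  273.26051353]
0.023 [329.47195004 301.68112024] [329.07662126 282.11631446]
150 313 339 [0.45039191 0.00945801 0.012     ] [0.46202381 0.00922141 0.012     ]
200 314 339 [ 0.45018592 -0.01237852  0.012     ] [ 0.46177757 -0.01261365  0.012     ]
250 315 338 [ 0.44996504 -0.03579286  0.012     ] [ 0.46105162 -0.03601707  0.012     ]
280 315 338 [ 0.44954137 -0.05066581  0.012     ] [ 0.46087361 -0.05089455  0.012     ]
[ 0.45620969 -0.05695919  0.00430758] 0.004990182156266809 0.0
```

Run:
```python
from h import *
b=np.load('pics/si1.npz');d=np.load('pics/wr2.npz')
for z in(.0,.004,.012,.02,.03): print(z,proj(b,(.4562,-.0569,z)).round(1),proj(b,(.4562,-.0474,z)).round(1))
f=lambda n,x,y,w,h,s:cv2.resize(cv2.imread(f'pics/{n}.png')[y:y+h,x:x+w],(w*s,h*s),interpolation=cv2.INTER_CUBIC)
cv2.imwrite('pics/crop3.png',np.hstack([f('si1',310,200,40,50,10),f('wr2',285,270,80,100,5)]))
```

```text
0.0 [331.6 235.6] [331.4 238.5]
0.004 [331.6 234.5] [331.4 237.5]
0.012 [331.7 232.5] [331.5 235.4]
0.02 [331.8 230.4] [331.6 233.3]
0.03 [331.9 227.7] [331.7 230.6]
```

View pics/crop3.png

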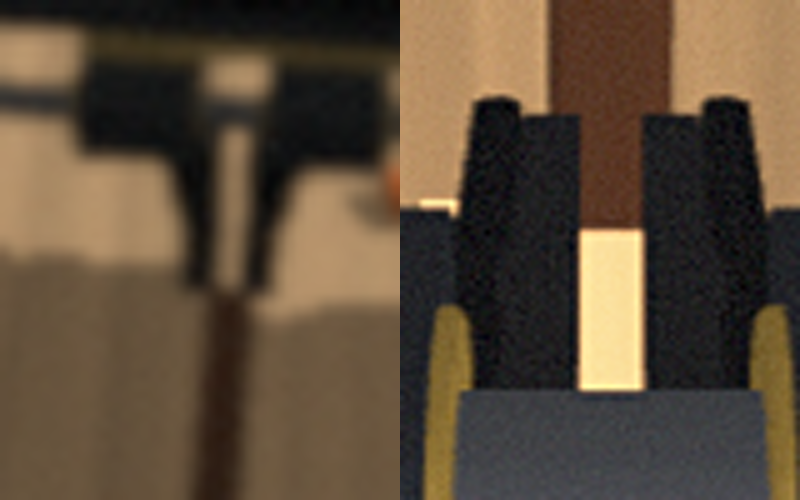

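The tips look 25–30 mm above the table, although the TCP reads 4 mm. I'll open and feel downwards in small steps, watching the force.

Call:
step_arm:
  dp:
    - [0, 0, 0]
    - [0, 0, 0]
    - [0, 0, 0]
    - [0, 0, 0]
    - [0, 0, 0.3]
    - [0, 0, 0.3]
    - [0, 0, 0]
  yaw: [0, 0, 0, 0, 0, 0, 0]
  gripper: [4, 4, 4, 4, 4, 4, 4]

```text
time_s: 5.6
tcp_pos: [0.4556, -0.0569, -0.0024]
ee_rot: [[0.021, 1.0, -0.001], [1.0, -0.021, 0.0], [0.0, -0.001, -1.0]]
contact_force: [-0.1, 0.6, 0.7]
gripper_width: 0.0383
finger_force: 0.0
```

Call:
step_arm:
  dp:
    - [0, 0, 0.2]
    - [0, 0, 0.2]
    - [0, 0, 0]
  yaw: [0, 0, 0]
  gripper: [4, 4, 4]

```text
time_s: 5.85
tcp_pos: [0.4559, -0.0569, -0.0061]
ee_rot: [[0.021, 1.0, -0.001], [1.0, -0.021, 0.0], [0.0, -0.001, -1.0]]
contact_force: [1.0, -1.0, 0.4]
gripper_width: 0.04
finger_force: 0.0
```

Call:
step_arm:
  dp:
    - [0, 0, 0.2]
    - [0, 0, 0.2]
    - [0, 0, 0]
  yaw: [0, 0, 0]
  gripper: [4, 4, 4]

```text
time_s: 6.1
tcp_pos: [0.4559, -0.0569, -0.0101]
ee_rot: [[0.021, 1.0, -0.001], [1.0, -0.021, 0.0], [0.0, -0.001, -1.0]]
contact_force: [-0.3, -0.2, 0.3]
gripper_width: 0.0405
finger_force: 0.0
```

Call:
step_arm:
  dp:
    - [0, 0, 0.2]
    - [0, 0, 0.2]
    - [0, 0, 0]
  yaw: [0, 0, 0]
  gripper: [4, 4, 4]

```text
time_s: 6.35
tcp_pos: [0.4559, -0.0569, -0.0141]
ee_rot: [[0.021, 1.0, -0.001], [1.0, -0.021, 0.0], [0.0, -0.001, -1.0]]
contact_force: [-0.1, -0.3, -0.9]
gripper_width: 0.04
finger_force: 0.0
```

Call:
step_arm:
  dp:
    - [0, 0, 0.2]
    - [0, 0, 0.2]
    - [0, 0, 0]
  yaw: [0, 0, 0]
  gripper: [4, 4, 4]

```text
time_s: 6.6
tcp_pos: [0.4559, -0.057, -0.0181]
ee_rot: [[0.021, 1.0, -0.001], [1.0, -0.021, 0.0], [0.0, -0.001, -1.0]]
contact_force: [-0.7, -0.3, 0.1]
gripper_width: 0.04
finger_force: 0.0
```

Call:
step_arm:
  dp:
    - [0, 0, 0.15]
    - [0, 0, 0.1]
    - [0, 0, 0]
  yaw: [0, 0, 0]
  gripper: [4, 4, 4]

```text
time_s: 6.85
tcp_pos: [0.4561, -0.0569, -0.0204]
ee_rot: [[0.021, 1.0, -0.0], [1.0, -0.021, 0.0], [0.0, -0.0, -1.0]]
contact_force: [-0.0, 0.2, -0.5]
gripper_width: 0.04
finger_force: 0.0
```

Run:
```python
from h import *
snap('wrist','wr3');snap('side','si2')
f=lambda n,x,y,w,h,s:cv2.resize(cv2.imread(f'pics/{n}.png')[y:y+h,x:x+w],(w*s,h*s),interpolation=cv2.INTER_CUBIC)
cv2.imwrite('pics/crop4.png',np.hstack([f('si2',305,190,50,60,8),f('wr3',235,255,160,192,3)[:480]]) if 0 else np.hstack([f('si2',305,190,50,60,8),cv2.resize(f('wr3',250,255,140,160,3),(400,480))]))
```

```text
(no output)
```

View pics/crop4.png

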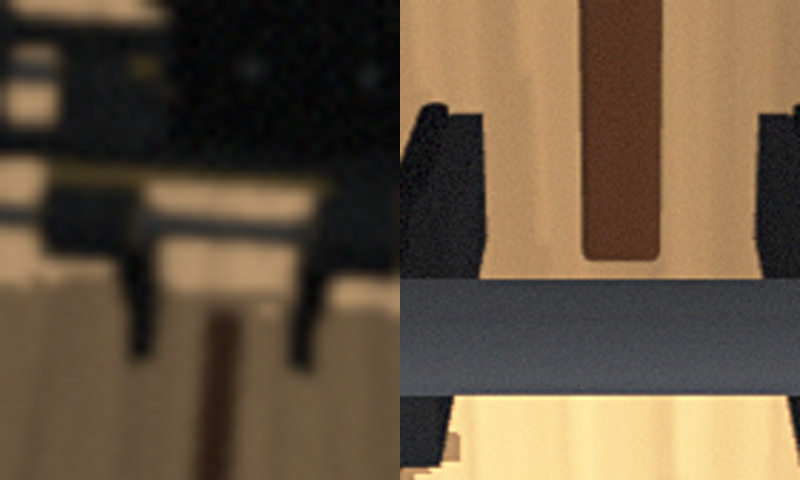

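The fingers now straddle the stick, with the tips near side row 235. I'll feel a little lower.

Call:
step_arm:
  dp:
    - [0, 0, 0.1]
    - [0, 0, 0.1]
    - [0, 0, 0]
  yaw: [0, 0, 0]
  gripper: [4, 4, 4]

```text
time_s: 7.2
tcp_pos: [0.4561, -0.057, -0.0223]
ee_rot: [[0.021, 1.0, -0.0], [1.0, -0.021, -0.0], [-0.0, -0.0, -1.0]]
contact_force: [0.7, -0.4, 0.9]
gripper_width: 0.04
finger_force: 0.0
```

Call:
step_arm:
  dp:
    - [0, 0, 0.1]
    - [0, 0, 0.1]
    - [0, 0, 0]
  yaw: [0, 0, 0]
  gripper: [4, 4, 4]

```text
time_s: 7.45
tcp_pos: [0.456, -0.057, -0.0244]
ee_rot: [[0.021, 1.0, -0.0], [1.0, -0.021, -0.0], [-0.0, -0.0, -1.0]]
contact_force: [-0.3, 1.1, -0.4]
gripper_width: 0.0398
finger_force: 0.0
```

Call:
step_arm:
  dp:
    - [0, 0, 0]
    - [0, 0, 0]
    - [0, 0, 0]
    - [0, 0, 0]
    - [0, 0, 0]
    - [0, 0, 0]
    - [0, 0, 0]
  yaw: [0, 0, 0, 0, 0, 0, 0]
  gripper: [3, 2, 1.5, 0.5, 0.5, 0.5, 0.5]
  squeeze: 8

```text
time_s: 8.03
tcp_pos: [0.4562, -0.057, -0.0241]
ee_rot: [[0.021, 1.0, 0.0], [1.0, -0.021, -0.0], [-0.0, 0.0, -1.0]]
contact_force: [-0.2, 0.4, 0.3]
gripper_width: 0.0118
finger_force: 8.0
```

Gripped at 11.8 mm with 8 N; the reported TCP lies about 30 mm below the stick's axis. I'll squeeze harder, lift, and go above the rack for a close look.

Call:
step_arm:
  dp:
    - [0, 0, 0]
    - [0, 0, 0]
    - [0, 0, 0]
    - [0, 0, -0.5]
    - [0, 0, -1]
    - [0, 0, -2]
    - [0, 0, -2.5]
    - [0, 0, -2.5]
    - [0, 0, -2.5]
    - [0, 0, -2.5]
    - [0, 0, -1.5]
  yaw: [0, 0, 0, 0, 0, 0, 0, 0, 0, 0, 0]
  gripper: [0.5, 0.5, 0.5, 0.5, 0.5, 0.5, 0.5, 0.5, 0.5, 0.5, 0.5]
  squeeze: 40

```text
time_s: 8.95
tcp_pos: [0.4577, -0.0569, 0.1295]
ee_rot: [[0.02, 1.0, 0.004], [1.0, -0.02, -0.002], [-0.002, 0.004, -1.0]]
contact_force: [0.7, -0.3, -0.6]
gripper_width: 0.0107
finger_force: 40.0
```

Call:
step_arm:
  dp:
    - [2.15, 1.28, -1.05]
    - [2.15, 1.28, -1.05]
    - [2.15, 1.28, -1.05]
    - [2.15, 1.28, -1.05]
    - [2.15, 1.28, -1.05]
    - [2.15, 1.28, -1.05]
    - [2.15, 1.28, -1.05]
    - [2.15, 1.28, -1.05]
    - [2.15, 1.28, -1.05]
    - [2.15, 1.28, -1.05]
    - [2.15, 1.28, -1.05]
    - [2.15, 1.28, -1.05]
  yaw: [0, 0, 0, 0, 0, 0, 0, 0, 0, 0, 0, 0]
  gripper: [0.5, 0.5, 0.5, 0.5, 0.5, 0.5, 0.5, 0.5, 0.5, 0.5, 0.5, 0.5]

```text
time_s: 9.95
tcp_pos: [0.6156, 0.1985, 0.2532]
ee_rot: [[0.021, 1.0, 0.0], [1.0, -0.021, -0.0], [-0.0, 0.0, -1.0]]
contact_force: [-0.4, -0.4, -0.7]
gripper_width: 0.0111
finger_force: 40.0
```

Call:
step_arm:
  dp:
    - [0, 0, 0]
    - [0, 0, 0]
    - [0, 0, 0]
  yaw: [0, 0, 0]
  gripper: [0.5, 0.5, 0.5]

```text
time_s: 10.2
tcp_pos: [0.6148, 0.197, 0.2519]
ee_rot: [[0.021, 1.0, -0.001], [1.0, -0.021, -0.001], [-0.001, -0.001, -1.0]]
contact_force: [0.2, 0.0, 0.7]
gripper_width: 0.011
finger_force: 40.0
```

Run:
```python
from h import *
d=snap('wrist','wr4');snap('side','si4');snap('scene','sc4')
s=state();print(s['tcp_pos'])
for z in(.061,.28):print([proj(d,(.615,y,z)).round() for y in(.2,.26,.32)])
```

```text
[0.61493794 0.19595418 0.25167219]
[array([329., 203.]), array([327., 136.]), array([326.,  62.])]
[array([330., 305.]), array([327., 163.]), array([324., -13.])]
```

View pics/wr4.png

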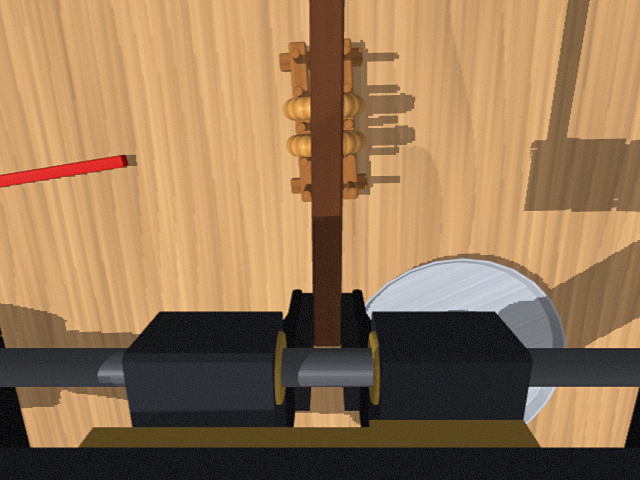

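The wrist view shows the stick held along columns 312–342. Beneath it are the rings at rows ~105 and ~145 (columns 284–365) and the rack's far end at row ~50. I'll measure the ring centres and the stick's ends.

```bash
cat > g.py <<'E'
from h import *
d=np.load('pics/wr4.npz');im=d['pixels']
h=cv2.cvtColor(im,cv2.COLOR_RGB2HSV)
for n,(r0,r1) in{'far':(90,122),'near':(128,160)}.items():
    # ring rows: leftmost / rightmost saturated golden px
    g=(h[r0:r1,270:380,1]>125)&(h[r0:r1,270:380,2]>95)
    m=cv2.morphologyEx(g.astype(np.uint8),cv2.MORPH_OPEN,np.ones((5,5)))
    nb,lab,st,ce=cv2.connectedComponentsWithStats(m)
    for i in range(1,nb):
        if st[i,4]>80: print(n,st[i]+[270,r0,0,0,0],ce[i]+[270,r0])
    c=np.where(m.any(0))[0]+270
    lrow=np.where(m[:,c.min()-270])[0].mean()+r0;rrow=np.where(m[:,c.max()-270])[0].mean()+r0
    L=onz(d,(c.min(),lrow),.053);R=onz(d,(c.max()+1,rrow),.053)
    print(n,c.min(),lrow,c.max(),rrow,L.round(4),R.round(4),((L+R)/2).round(4),np.linalg.norm(R-L))
print('h samples',h[105,288],h[145,292],h[105,358],h[145,360],h[100,250],h[60,290])
E
python3 g.py
python3 - <<'E'
from h import *
f=lambda n,x,y,w,h,s:cv2.resize(cv2.imread(f'pics/{n}.png')[y:y+h,x:x+w],(w*s,h*s),interpolation=cv2.INTER_CUBIC)
a,b=np.load('pics/sc4.npz'),np.load('pics/si4.npz')
for e in((.617,.384,.282),(.613,.184,.282),(.615,.3,.282)):print(proj(a,e).round(),proj(b,e).round())
cv2.imwrite('pics/crop5.png',np.hstack([f('wr4',270,30,110,180,3),f('sc4',375,105,150,180,3)[:, :460]]))
E
```

```text
far [ 283   90   58   32 1640] [312.58719512 105.42012195]
far [343  90  22  32 551] [351.83484574 105.32123412]
far 283 109.0 364 104.5 [0.5763 0.2834 0.053 ] [0.6489 0.2857 0.053 ] [0.6126 0.2846 0.053 ] 0.07255318636899669
near [286 128  26  32 648] [300.01234568 143.83796296]
near [343 128  23  32 597] [352.40033501 142.94137353]
near 286 145.0 365 140.5 [0.5775 0.2523 0.053 ] [0.65   0.2548 0.053 ] [0.6137 0.2536 0.053 ] 0.07250239591597415
h samples [ 16 158 212] [ 16 160 222] [ 16 158 145] [ 16 148 146] [ 16 118 221] [ 14 171 177]
[493. 193.] [207. 342.]
[403. 200.] [236. 233.]
[456. 196.] [221. 291.]
```

View pics/crop5.png

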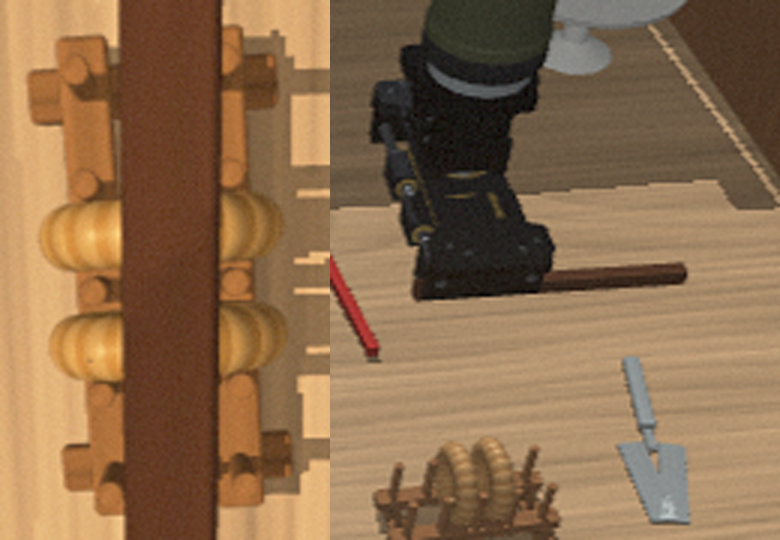

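Run:
```python
from h import *
a,b,w=[np.load(f'pics/{n}.npz') for n in('sc4','si4','wr4')]
def dark(d,x0,y0,x1,y1):
    s=d['pixels'][y0:y1,x0:x1].astype(int)
    m=((s.sum(2)<230)&(s[...,0]-s[...,2]>18)).astype(np.uint8);m=cv2.morphologyEx(m,cv2.MORPH_OPEN,np.ones((3,3)))
    c=max(cv2.findContours(m,0,2)[0],key=cv2.contourArea);return c.reshape(-1,2)+[x0,y0]
ca=dark(a,440,180,510,215);cb=dark(b,195,260,250,355)
print('sc x',ca[:,0].min(),ca[:,0].max());print('si y',cb[:,1].min(),cb[:,1].max())
def tip(c,ax,sgn,n):
    o=c[np.argsort(sgn*c[:,ax])][-n:];return o.min(0)/2+o.max(0)/2
pa=tip(ca,0,1,5);pb=tip(cb,1,1,5);print(pa,pb,'tip',tri(a,pa,b,pb).round(4))
im=w['pixels'].astype(int)
for r in(5,60,120,180,240,280):
    row=im[r,295:360];x=np.where((row.sum(1)<260)&(row[:,0]-row[:,2]>15))[0]+295
    print(r,x.min(),x.max(),onz(w,((x.min()+x.max()+1)/2,r),.288).round(4),'w@.288',(onz(w,(x.max()+1,r),.288)-onz(w,(x.min(),r),.288))[0].round(4))
```

```text
sc x 446 493
si y 260 343
[492.5 195.5] [207.  341.5] tip [0.6188 0.3817 0.2782]
5 310 343 [0.616  0.3128 0.288 ] w@.288 0.0113
60 295 359 [0.6158 0.2959 0.288 ] w@.288 0.0223
120 310 354 [0.6172 0.276  0.288 ] w@.288 0.0161
180 311 359 [0.618  0.2546 0.288 ] w@.288 0.0182
240 312 341 [0.6143 0.2313 0.288 ] w@.288 0.0117
280 313 341 [0.6142 0.2147 0.288 ] w@.288 0.0116
```

Ring centres are at (0.614, 0.254) and (0.613, 0.285), so the rack's axis direction is about (-0.036, 1). The stick's tip is where expected. Next: turn, back off, and descend to insertion height.

Call:
step_arm:
  dp:
    - [-2, 0.1, 0]
    - [-2, 0, 0]
    - [-2, 0, 0]
    - [-2.5, 0, 0]
    - [-2.5, 0, 0]
    - [-2.5, 0, 0]
    - [-2.5, 0, 0]
    - [-2.5, 0, 0]
    - [-2.5, 0, 0]
    - [-0.3, 0, 0]
    - [0, 0, 1]
    - [0, 0, 2]
  yaw: [-0.057, 0, 0, 0, 0, 0, 0, 0, 0, 0, 0, 0]
  gripper: [0.5, 0.5, 0.5, 0.5, 0.5, 0.5, 0.5, 0.5, 0.5, 0.5, 0.5, 0.5]

```text
time_s: 11.35
tcp_pos: [0.6238, -0.0147, 0.2235]
ee_rot: [[-0.035, 0.999, 0.004], [0.999, 0.035, 0.0], [0.0, 0.004, -1.0]]
contact_force: [-0.2, 0.9, 0.4]
gripper_width: 0.0107
finger_force: 40.0
```

Call:
step_arm:
  dp:
    - [0, 0, 2.5]
    - [0, 0, 2.5]
    - [0, 0, 2.5]
    - [0, 0, 2.5]
    - [0, 0, 2.5]
    - [0, 0, 2.5]
    - [0, 0, 2]
    - [0, 0, 1.5]
    - [0, 0, 1.2]
    - [0, 0, 0]
    - [0, 0, 0]
    - [0, 0, 0]
  yaw: [0, 0, 0, 0, 0, 0, 0, 0, 0, 0, 0, 0]
  gripper: [0.5, 0.5, 0.5, 0.5, 0.5, 0.5, 0.5, 0.5, 0.5, 0.5, 0.5, 0.5]

```text
time_s: 12.35
tcp_pos: [0.6238, -0.0147, 0.0261]
ee_rot: [[-0.036, 0.999, 0.002], [0.999, 0.036, 0.0], [-0.0, 0.002, -1.0]]
contact_force: [0.1, 0.5, -0.6]
gripper_width: 0.0111
finger_force: 40.0
```

Run:
```python
from h import *
a=snap('scene','sc5');b=snap('side','si5');s=state();print(s['tcp_pos'],s['ee_rot'].round(3).tolist(),s['contact_force'])
for e in((.6167,.170,.053),(.6131,.2691,.053)):print(proj(a,e).round(),proj(b,e).round())
f=lambda n,x,y,w,h,s:cv2.resize(cv2.imread(f'pics/{n}.png')[y:y+h,x:x+w],(w*s,h*s),interpolation=cv2.INTER_CUBIC)
cv2.imwrite('pics/crop6.png',np.hstack([f('sc5',330,225,130,95,3),f('si5',205,220,110,164,3)[:285*1]]) if 0 else np.hstack([f('sc5',330,215,130,130,3),f('si5',205,250,130,130,3)]))
```

```text
[ 0.62392065 -0.01498664  0.02634727] [[-0.036, 0.999, 0.003], [0.999, 0.036, -0.0], [-0.0, 0.003, -1.0]] [-0.39928226  0.14921165 -0.49676138]
[385. 268.] [251. 298.]
[423. 264.] [245. 342.]
```

View pics/crop6.png

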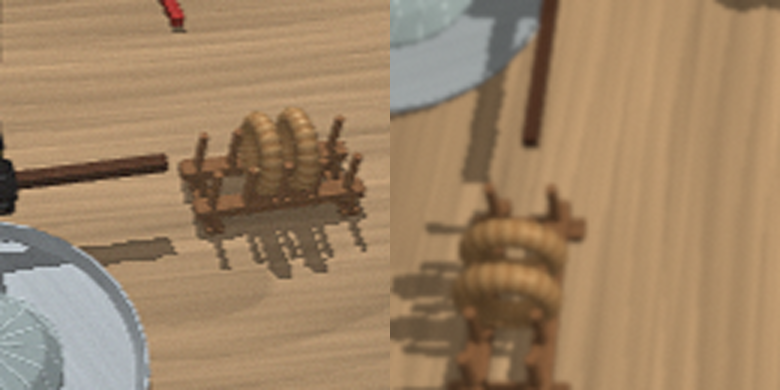

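The stick's tip is at scene (385,269) and side (252,298), within a pixel of prediction and lined up with the holes. Inserting in two stages.

Call:
step_arm:
  dp:
    - [1, 0, 0]
    - [1, 0, 0]
    - [1, 0, 0]
    - [1, 0, 0]
    - [1, 0, 0]
    - [1, 0, 0]
    - [1, 0, 0]
    - [1, 0, 0]
    - [1, 0, 0]
    - [1, 0, 0]
    - [0, 0, 0]
  yaw: [0, 0, 0, 0, 0, 0, 0, 0, 0, 0, 0]
  gripper: [0.5, 0.5, 0.5, 0.5, 0.5, 0.5, 0.5, 0.5, 0.5, 0.5, 0.5]

```text
time_s: 13.37
tcp_pos: [0.6187, 0.0885, 0.025]
ee_rot: [[-0.039, 0.999, 0.0], [0.999, 0.039, 0.002], [0.002, 0.0, -1.0]]
contact_force: [-0.2, 0.5, 0.8]
gripper_width: 0.0107
finger_force: 40.0
```

Call:
step_arm:
  dp:
    - [1, 0, 0]
    - [1, 0, 0]
    - [1, 0, 0]
    - [1, 0, 0]
    - [1, 0, 0]
    - [1, 0, 0]
    - [1, 0, 0]
    - [1, 0, 0]
    - [1, 0, 0]
    - [0.6, 0, 0]
    - [0, 0, 0]
    - [0, 0, 0]
  yaw: [0, 0, 0, 0, 0, 0, 0, 0, 0, 0, 0, 0]
  gripper: [0.5, 0.5, 0.5, 0.5, 0.5, 0.5, 0.5, 0.5, 0.5, 0.5, 0.5, 0.5]

```text
time_s: 14.37
tcp_pos: [0.6156, 0.1811, 0.0248]
ee_rot: [[-0.037, 0.999, -0.0], [0.999, 0.037, -0.0], [-0.0, -0.0, -1.0]]
contact_force: [-0.1, 0.4, 0.4]
gripper_width: 0.011
finger_force: 40.0
```

Run:
```python
from h import *
a=snap('scene','sc6');b=snap('side','si6');s=state();print(s['tcp_pos'],s['contact_force'])
f=lambda n,x,y,w,h,s:cv2.resize(cv2.imread(f'pics/{n}.png')[y:y+h,x:x+w],(w*s,h*s),interpolation=cv2.INTER_CUBIC)
cv2.imwrite('pics/crop7.png',np.hstack([f('sc6',370,220,100,100,4),f('si6',195,290,100,100,4)]))
```

```text
[0.61589512 0.17978101 0.02469234] [-0.07121031  0.48405949 -0.46882638]
```

View pics/crop7.png

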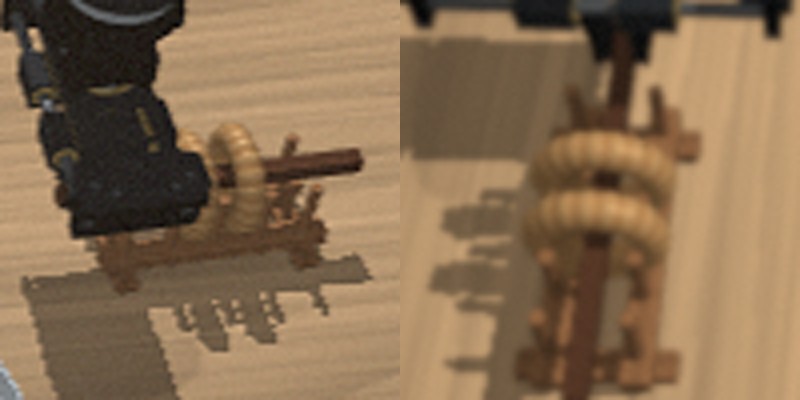

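Both rings are threaded: the stick passes through both holes and comes out on the far side at side crop (590,370). Next: a firmer grip and a gentle lift.

I've now viewed eleven pictures, one over the limit of ten, so I'll work from numbers only from here.

Call:
step_arm:
  dp:
    - [0, 0, 0]
    - [0, 0, 0]
    - [0, 0, -0.3]
    - [0, 0, -0.4]
    - [0, 0, -0.4]
    - [0, 0, -0.4]
    - [0, 0, -0.5]
    - [0, 0, -0.8]
    - [0, 0, -1]
    - [0, 0, -1]
    - [0, 0, -1]
    - [0, 0, -1]
  yaw: [0, 0, 0, 0, 0, 0, 0, 0, 0, 0, 0, 0]
  gripper: [0.5, 0.5, 0.5, 0.5, 0.5, 0.5, 0.5, 0.5, 0.5, 0.5, 0.5, 0.5]
  squeeze: 58

```text
time_s: 15.47
tcp_pos: [0.6159, 0.1809, 0.0943]
ee_rot: [[-0.036, 0.999, 0.001], [0.999, 0.036, 0.0], [0.0, 0.001, -1.0]]
contact_force: [0.1, 0.3, -0.4]
gripper_width: 0.0103
finger_force: 58.0
```

Call:
step_arm:
  dp:
    - [0, 0, -1]
    - [0, 0, -1]
    - [0, 0, -1]
    - [0, 0, -1]
    - [0, 0, -1]
    - [0, 0, -1]
    - [0, 0, -1]
    - [0, 0, -1]
    - [0, 0, -0.8]
    - [0, 0, -0.4]
    - [0, 0, 0]
    - [0, 0, 0]
  yaw: [0, 0, 0, 0, 0, 0, 0, 0, 0, 0, 0, 0]
  gripper: [0.5, 0.5, 0.5, 0.5, 0.5, 0.5, 0.5, 0.5, 0.5, 0.5, 0.5, 0.5]

```text
time_s: 16.47
tcp_pos: [0.6156, 0.1807, 0.1847]
ee_rot: [[-0.036, 0.999, -0.0], [0.999, 0.036, -0.0], [-0.0, -0.0, -1.0]]
contact_force: [0.3, 0.0, -1.8]
gripper_width: 0.0105
finger_force: 58.0
```

```bash
cat > m.py <<'E'
from h import *
import sys
t=sys.argv[1]
s=state();R=s['ee_rot'];P=s['tcp_pos'];print(s['time_s'],P,s['contact_force'].round(2),s['gripper_width'])
a,b,w=[snap(n,n+t) for n in('scene','side','wrist')]
# wrist: rings (golden) and free-end
at=lambda u,z:P+R[:,0]*u+np.array([0,0,z])
h=cv2.cvtColor(w['pixels'],cv2.COLOR_RGB2HSV)
r=proj(w,at(.087,.018));print('expected ring area px',r.round(),'tip px scene',proj(a,at(.187,.03)).round(1),'side',proj(b,at(.187,.03)).round(1))
def dark(d,c,hw):
    x0,y0=[max(0,int(v-hw)) for v in c];s=d['pixels'][y0:y0+2*hw,x0:x0+2*hw].astype(int)
    m=((s.sum(2)<230)&(s[...,0]-s[...,2]>18)).astype(np.uint8)
    k=max(cv2.findContours(m,0,1)[0],key=cv2.contourArea).reshape(-1,2)+[x0,y0];return k
def end(d,ref):
    p,q=proj(d,at(.187,.03)),proj(d,at(ref,.03));u=(p-q)/np.linalg.norm(p-q)
    k=dark(d,p,14);o=k[np.argsort(k@u)][-4:];return (o.min(0)+o.max(0)+1)/2
pa,pb=end(a,.14),end(b,.14);T=tri(a,pa,b,pb);rel=T-P
print('tip found',pa,pb,T.round(4),'along',rel@R[:,0],'across',rel@R[:,1],'dz',rel[2])
def gold(d,n,box):
    x0,y0,x1,y1=box;hh=cv2.cvtColor(d['pixels'],cv2.COLOR_RGB2HSV)[y0:y1,x0:x1]
    m=((hh[...,1]>125)&(hh[...,2]>90)&(hh[...,0]>12)&(hh[...,0]<24)).astype(np.uint8);m=cv2.morphologyEx(m,cv2.MORPH_OPEN,np.ones((4,4)))
    nb,l,st,ce=cv2.connectedComponentsWithStats(m)
    for i in range(1,nb):
        if st[i,4]>60:print(n,st[i]+[x0,y0,0,0,0])
for n,d,hw in(('scene',a,45),('side',b,45),('wrist',w,110)):
    c=proj(d,at(.087,.018)).astype(int);gold(d,n,(max(0,c[0]-hw),max(0,c[1]-hw),c[0]+hw,c[1]+hw))
E
python3 m.py 7
```

```text
16.4667 [0.61561232 0.18068824 0.18472817] [ 0.3   0.05 -1.82] 0.010463647737106658
expected ring area px [331.  98.] tip px scene [476.6 213.6] side [223.  352.8]
tip found [476.5 216. ] [224.5 354. ] [0.6089 0.3677 0.2081] along 0.18712585418032218 across 1.1638618051241793e-05 dz 0.023331314370507394
side [ 214  280   44   65 1175]
side [255 319  16  26 200]
wrist [  232     0   192   198 23252]
wrist [344 181  22  17 254]
```

```bash
cat > r.py <<'E'
from h import *
import sys
w=np.load(f'pics/wrist{sys.argv[1]}.npz');s=state();R=s['ee_rot'];P=s['tcp_pos']
hh=cv2.GaussianBlur(cv2.cvtColor(w['pixels'],cv2.COLOR_RGB2HSV),(3,3),0)
for off in(-.03,-.022,.022,.03):   # points at ring mid-height, off to each side
    u=np.arange(.03,.15,.002);v=[]
    for q in u:
        p=proj(w,P+R[:,0]*q+R[:,1]*off+np.array([0,0,.03-.0115+np.sqrt(.027**2-off**2+1e-9)*0+.009*0]))
        v.append(int(hh[int(p[1]),int(p[0]),1]) if 0<=p[1]<480 and 0<=p[0]<640 else -1)
    print(off,dict(zip((u*1000).round().astype(int).tolist(),v)))
E
python3 r.py 7
```

```text
-0.03 {30: -1, 32: -1, 34: -1, 36: -1, 38: -1, 40: -1, 42: -1, 44: -1, 46: -1, 48: -1, 50: -1, 52: -1, 54: -1, 56: -1, 58: -1, 60: -1, 62: -1, 64: -1, 66: -1, 68: -1, 70: -1, 72: -1, 74: -1, 76: -1, 78: -1, 80: -1, 82: -1, 84: -1, 86: -1, 88: -1, 90: -1, 92: -1, 94: -1, 96: -1, 98: -1, 100: -1, 102: -1, 104: -1, 106: -1, 108: -1, 110: -1, 112: -1, 114: -1, 116: -1, 118: -1, 120: -1, 122: -1, 124: -1, 126: -1, 128: -1, 130: -1, 132: -1, 134: -1, 136: -1, 138: -1, 140: -1, 142: -1, 144: -1, 146: -1, 148: -1}
-0.022 {30: 116, 32: 118, 34: 117, 36: 116, 38: 117, 40: 116, 42: 115, 44: 116, 46: 116, 48: 116, 50: 117, 52: 115, 54: 116, 56: 116, 58: 116, 60: 116, 62: 144, 64: 157, 66: 157, 68: 153, 70: 139, 72: 134, 74: 153, 76: 158, 78: 158, 80: 160, 82: 139, 84: 121, 86: 119, 88: 121, 90: 121, 92: 121, 94: 170, 96: 168, 98: 176, 100: 157, 102: 158, 104: 151, 106: 140, 108: 135, 110: 150, 112: 155, 114: 156, 116: 158, 118: 119, 120: 119, 122: -1, 124: -1, 126: -1, 128: -1, 130: -1, 132: -1, 134: -1, 136: -1, 138: -1, 140: -1, 142: -1, 144: -1, 146: -1, 148: -1}
0.022 {30: 118, 32: 118, 34: 
[... 494 characters left out ...]
42: -1, 144: -1, 146: -1, 148: -1}
0.03 {30: -1, 32: -1, 34: -1, 36: -1, 38: -1, 40: -1, 42: -1, 44: -1, 46: -1, 48: -1, 50: -1, 52: -1, 54: -1, 56: -1, 58: -1, 60: -1, 62: -1, 64: -1, 66: -1, 68: -1, 70: -1, 72: -1, 74: -1, 76: -1, 78: -1, 80: -1, 82: -1, 84: -1, 86: -1, 88: -1, 90: -1, 92: -1, 94: -1, 96: -1, 98: -1, 100: -1, 102: -1, 104: -1, 106: -1, 108: -1, 110: -1, 112: -1, 114: -1, 116: -1, 118: -1, 120: -1, 122: -1, 124: -1, 126: -1, 128: -1, 130: -1, 132: -1, 134: -1, 136: -1, 138: -1, 140: -1, 142: -1, 144: -1, 146: -1, 148: -1}r.py:8: RuntimeWarning: invalid value encountered in sqrt
  p=proj(w,P+R[:,0]*q+R[:,1]*off+np.array([0,0,.03-.0115+np.sqrt(.027**2-off**2+1e-9)*0+.009*0]))
```

Both rings hang on the stick at 72 and 106 mm from the TCP, centred about its middle. Next, a slow carry to the bowl.

Call:
step_arm:
  dp:
    - [-0.4, 0, 0]
    - [-0.8, -0.08, 0]
    - [-1.2, -0.08, 0]
    - [-1.2, -0.08, 0]
    - [-1.2, -0.08, 0]
    - [-1.2, -0.08, 0]
    - [-1.2, -0.08, 0]
    - [-1.2, -0.08, 0]
    - [-1.2, -0.08, 0]
    - [-1.2, -0.08, 0]
    - [-1.2, -0.08, 0]
    - [-1.2, -0.08, 0]
  yaw: [0, 0, 0, 0, 0, 0, 0, 0, 0, 0, 0, 0]
  gripper: [0.5, 0.5, 0.5, 0.5, 0.5, 0.5, 0.5, 0.5, 0.5, 0.5, 0.5, 0.5]

```text
time_s: 17.62
tcp_pos: [0.6116, 0.0473, 0.1849]
ee_rot: [[-0.036, 0.999, 0.0], [0.999, 0.036, -0.0], [-0.0, 0.0, -1.0]]
contact_force: [0.6, 0.4, -1.8]
gripper_width: 0.0104
finger_force: 58.0
```

Call:
step_arm:
  dp:
    - [-1.2, -0.08, 0]
    - [-1.2, -0.08, 0]
    - [-1.2, -0.08, 0]
    - [-1.2, -0.08, 0]
    - [-1.2, -0.08, 0]
    - [-1.2, -0.08, 0]
    - [-1.2, -0.08, 0]
    - [-1.2, -0.08, 0]
    - [-1.2, -0.08, 0]
    - [-1.2, -0.08, 0]
    - [-1.2, -0.08, 0]
    - [-1.2, -0.08, 0]
  yaw: [0, 0, 0, 0, 0, 0, 0, 0, 0, 0, 0, 0]
  gripper: [0.5, 0.5, 0.5, 0.5, 0.5, 0.5, 0.5, 0.5, 0.5, 0.5, 0.5, 0.5]

```text
time_s: 18.62
tcp_pos: [0.6072, -0.097, 0.1848]
ee_rot: [[-0.036, 0.999, 0.0], [0.999, 0.036, -0.0], [-0.0, 0.0, -1.0]]
contact_force: [0.5, -0.6, -0.8]
gripper_width: 0.0103
finger_force: 58.0
```

Call:
step_arm:
  dp:
    - [-1.2, -0.08, 0]
    - [-1.2, -0.08, 0]
    - [-1.2, -0.08, 0]
    - [-1.2, -0.08, 0]
    - [-1.2, -0.08, 0]
    - [-1.2, -0.08, 0]
    - [-1.2, -0.08, 0]
    - [-1.2, -0.08, 0]
    - [-1.2, -0.08, 0]
    - [-1.2, -0.08, 0]
    - [-1.2, -0.08, 0]
    - [-1.2, -0.08, 0]
  yaw: [0, 0, 0, 0, 0, 0, 0, 0, 0, 0, 0, 0]
  gripper: [0.5, 0.5, 0.5, 0.5, 0.5, 0.5, 0.5, 0.5, 0.5, 0.5, 0.5, 0.5]

```text
time_s: 19.62
tcp_pos: [0.6028, -0.2412, 0.1848]
ee_rot: [[-0.036, 0.999, -0.0], [0.999, 0.036, -0.0], [-0.0, -0.0, -1.0]]
contact_force: [0.8, -0.2, -1.0]
gripper_width: 0.0104
finger_force: 58.0
```

Call:
step_arm:
  dp:
    - [-1.2, -0.08, 0]
    - [-1.2, -0.08, 0]
    - [-1.2, -0.08, 0]
    - [-1.2, -0.08, 0]
    - [-1, -0.08, 0]
    - [-0.6, 0, 0]
    - [-0.3, 0, 0]
    - [0, 0, 0]
    - [0, 0, 0]
    - [0, 0, 0]
  yaw: [0, 0, 0, 0, 0, 0, 0, 0, 0, 0]
  gripper: [0.5, 0.5, 0.5, 0.5, 0.5, 0.5, 0.5, 0.5, 0.5, 0.5]

```text
time_s: 20.45
tcp_pos: [0.6016, -0.3059, 0.185]
ee_rot: [[-0.037, 0.999, 0.0], [0.999, 0.037, 0.0], [0.0, 0.0, -1.0]]
contact_force: [0.7, -0.2, -0.9]
gripper_width: 0.0105
finger_force: 58.0
```

```bash
sed -i 's/for off in.*:   #/for off in(-.022,.022):   #/; s/+np.sqrt.*009\*0\]/]/; s/^    print.*/    v=np.array(v);print(off,[(int(round(a*1000)),int(b)) for a,b in zip(u,v) if b>128])/' r.py
python3 m.py 8; python3 r.py 8
python3 - <<'E'
from h import *
w=np.load('pics/wrist8.npz')
A=np.load('pics/sc0.npz');B=np.load('pics/si0.npz')
for o in((.64,-.28,.08),(.6,-.17,.08),(.66,-.234,.08),(.54,-.234,.08)):print('rim px wrist',o,proj(w,o).round())
E
```

```text
20.45 [ 0.60156796 -0.30592711  0.18497344] [ 0.65 -0.24 -0.93] 0.010531132879182377
expected ring area px [330.  98.] tip px scene [264.7 227.2] side [273.5 149.3]
tip found [273.  233.5] [275.5 151. ] [ 0.5962 -0.1083  0.2075] along 0.19771920660158393 across 0.0020731626066511836 dz 0.022485418926774997
wrist [  232     9   193    73 11753]
wrist [ 238  112  181   55 8844]
-0.022 [(64, 156), (66, 156), (68, 152), (70, 156), (72, 157), (74, 156), (76, 155), (78, 153), (80, 157), (82, 154), (94, 136), (96, 158), (98, 173), (100, 157), (102, 152), (104, 156), (106, 159), (108, 156), (110, 154), (112, 154), (114, 152), (116, 157)]
0.022 [(64, 170), (66, 174), (68, 174), (70, 177), (72, 176), (74, 178), (76, 176), (78, 175), (80, 160), (82, 163), (96, 168), (98, 156), (100, 156), (102, 174), (104, 177), (106, 173), (108, 176), (110, 176), (112, 171), (114, 174), (116, 153)]
rim px wrist (0.64, -0.28, 0.08) [384. 197.]
rim px wrist (0.6, -0.17, 0.08) [334.  24.]
rim px wrist (0.66, -0.234, 0.08) [418. 132.]
rim px wrist (0.54, -0.234, 0.08) [242. 125.]
```

Call:
step_arm:
  dp:
    - [-0.4, -0.1, 0]
    - [-0.6, -0.1, 0]
    - [-0.5, -0.15, 0]
    - [-0.2, 0, 0]
    - [0, 0, 0.5]
    - [0, 0, 1]
    - [0, 0, 1.2]
    - [0, 0, 1.2]
    - [0, 0, 1.2]
    - [0, 0, 1.2]
    - [0, 0, 1.2]
    - [0, 0, 1.2]
  yaw: [0, 0, 0, 0, 0, 0, 0, 0, 0, 0, 0, 0]
  gripper: [0.5, 0.5, 0.5, 0.5, 0.5, 0.5, 0.5, 0.5, 0.5, 0.5, 0.5, 0.5]

```text
time_s: 21.6
tcp_pos: [0.5981, -0.324, 0.0963]
ee_rot: [[-0.036, 0.999, -0.001], [0.999, 0.036, 0.0], [0.0, -0.001, -1.0]]
contact_force: [-0.1, -0.3, -1.4]
gripper_width: 0.0104
finger_force: 58.0
```

Call:
step_arm:
  dp:
    - [0, 0, 1]
    - [0, 0, 0.8]
    - [0, 0, 0.6]
    - [0, 0, 0.4]
    - [0, 0, 0.2]
    - [0, 0, 0]
    - [0, 0, 0]
    - [0, 0, 0]
  yaw: [0, 0, 0, 0, 0, 0, 0, 0]
  gripper: [0.5, 0.5, 0.5, 0.5, 0.5, 0.5, 0.5, 0.5]

```text
time_s: 22.27
tcp_pos: [0.5988, -0.3244, 0.0686]
ee_rot: [[-0.036, 0.999, 0.001], [0.999, 0.036, -0.001], [-0.001, 0.001, -1.0]]
contact_force: [-0.0, 0.1, -1.1]
gripper_width: 0.0106
finger_force: 58.0
```

```bash
python3 m.py 9; python3 r.py 9
```

```text
22.2667 [ 0.59880925 -0.32443331  0.06859569] [-0.03  0.12 -1.07] 0.010580101310957662
expected ring area px [330.  99.] tip px scene [260.8 260.4] side [279. 182.]
tip found [260.5 262. ] [280.5 181. ] [ 0.591  -0.1407  0.0955] along 0.18388729256177244 across -0.0011721839042245696 dz 0.026893289512979965
side [279 144  15   9  88]
wrist [  233     8   190    75 11693]
wrist [ 237  112  181   55 8791]
-0.022 [(62, 155), (64, 157), (66, 155), (68, 150), (70, 137), (72, 131), (74, 150), (76, 157), (78, 158), (80, 166), (94, 170), (96, 160), (98, 169), (100, 154), (102, 157), (104, 157), (106, 158), (108, 156), (110, 157), (112, 157), (114, 160), (116, 155)]
0.022 [(64, 173), (66, 176), (68, 175), (70, 175), (72, 174), (74, 176), (76, 182), (78, 177), (80, 164), (96, 164), (98, 154), (100, 154), (102, 175), (104, 173), (106, 175), (108, 177), (110, 174), (112, 175), (114, 176), (116, 159)]
```

Call:
step_arm:
  dp:
    - [0, 0, 0.2]
    - [0, 0, 0.2]
    - [0, 0, 0]
    - [0, 0, 0]
  yaw: [0, 0, 0, 0]
  gripper: [0.5, 0.5, 0.5, 0.5]

```text
time_s: 22.75
tcp_pos: [0.5981, -0.3241, 0.0635]
ee_rot: [[-0.036, 0.999, -0.001], [0.999, 0.036, 0.0], [0.0, -0.0, -1.0]]
contact_force: [-0.2, -0.3, 0.3]
gripper_width: 0.0109
finger_force: 58.0
```

Call:
step_arm:
  dp:
    - [0, 0, 0.1]
    - [0, 0, 0.1]
    - [0, 0, 0]
    - [0, 0, 0]
  yaw: [0, 0, 0, 0]
  gripper: [0.5, 0.5, 0.5, 0.5]

```text
time_s: 23.08
tcp_pos: [0.5983, -0.3242, 0.0617]
ee_rot: [[-0.036, 0.999, -0.0], [0.999, 0.036, 0.0], [0.0, -0.0, -1.0]]
contact_force: [-0.6, -0.2, -1.1]
gripper_width: 0.0105
finger_force: 58.0
```

Call:
step_arm:
  dp:
    - [0, 0, 0.1]
    - [0, 0, 0.1]
    - [0, 0, 0]
    - [0, 0, 0]
  yaw: [0, 0, 0, 0]
  gripper: [0.5, 0.5, 0.5, 0.5]

```text
time_s: 23.42
tcp_pos: [0.5983, -0.3242, 0.0597]
ee_rot: [[-0.036, 0.999, -0.0], [0.999, 0.036, 0.0], [0.0, -0.0, -1.0]]
contact_force: [-0.3, 0.2, -1.6]
gripper_width: 0.0105
finger_force: 58.0
```

Call:
step_arm:
  dp:
    - [0, 0, 0.1]
    - [0, 0, 0.1]
    - [0, 0, 0]
    - [0, 0, 0]
  yaw: [0, 0, 0, 0]
  gripper: [0.5, 0.5, 0.5, 0.5]

```text
time_s: 23.75
tcp_pos: [0.5983, -0.3242, 0.0578]
ee_rot: [[-0.036, 0.999, -0.0], [0.999, 0.036, -0.0], [-0.0, -0.0, -1.0]]
contact_force: [-0.1, -0.1, -0.6]
gripper_width: 0.0103
finger_force: 58.0
```

Call:
step_arm:
  dp:
    - [0, 0, 0.1]
    - [0, 0, 0]
    - [0, 0, 0]
  yaw: [0, 0, 0]
  gripper: [0.5, 0.5, 0.5]

```text
time_s: 24.0
tcp_pos: [0.5984, -0.3243, 0.0569]
ee_rot: [[-0.036, 0.999, 0.0], [0.999, 0.036, -0.0], [-0.0, 0.0, -1.0]]
contact_force: [0.4, -0.2, -0.7]
gripper_width: 0.0104
finger_force: 58.0
```

Call:
step_arm:
  dp:
    - [0, 0, 0.1]
    - [0, 0, 0]
    - [0, 0, 0]
  yaw: [0, 0, 0]
  gripper: [0.5, 0.5, 0.5]

```text
time_s: 24.25
tcp_pos: [0.5986, -0.3243, 0.0562]
ee_rot: [[-0.036, 0.999, 0.0], [0.999, 0.036, -0.0], [-0.0, 0.0, -1.0]]
contact_force: [-0.5, -0.1, 1.3]
gripper_width: 0.0103
finger_force: 58.0
```

Call:
step_arm:
  dp:
    - [0, 0, 0.1]
    - [0, 0, 0]
    - [0, 0, 0]
  yaw: [0, 0, 0]
  gripper: [0.5, 0.5, 0.5]

```text
time_s: 24.5
tcp_pos: [0.5987, -0.3245, 0.0556]
ee_rot: [[-0.036, 0.999, 0.001], [0.999, 0.036, -0.001], [-0.001, 0.001, -1.0]]
contact_force: [-1.8, -0.3, 5.6]
gripper_width: 0.0101
finger_force: 58.0
```

Call:
step_arm:
  dp:
    - [0, 0, 0.1]
    - [0, 0, 0]
    - [0, 0, 0]
  yaw: [0, 0, 0]
  gripper: [0.5, 0.5, 0.5]

```text
time_s: 24.75
tcp_pos: [0.5987, -0.3247, 0.055]
ee_rot: [[-0.036, 0.999, 0.001], [0.999, 0.036, -0.001], [-0.001, 0.001, -1.0]]
contact_force: [-1.9, -1.1, 6.8]
gripper_width: 0.0101
finger_force: 58.0
```

```bash
python3 m.py 10|head -4; python3 r.py 10
```

```text
24.75 [ 0.59872787 -0.32472276  0.0550325 ] [-1.87 -1.12  6.85] 0.01014047554898868
expected ring area px [330.  99.] tip px scene [261.1 264. ] side [279.4 186. ]
tip found [260.5 263. ] [281. 183.] [ 0.5897 -0.1407  0.0894] along 0.18415181605820435 across -0.002367229905184404 dz 0.03440818258724446
wrist [  228     5   197    75 12290]
-0.022 [(62, 157), (64, 155), (66, 153), (68, 144), (72, 133), (74, 151), (76, 156), (78, 156), (80, 157), (96, 173), (98, 160), (100, 159), (102, 157), (104, 157), (106, 157), (108, 153), (110, 152), (112, 155), (114, 156), (116, 158)]
0.022 [(62, 158), (64, 175), (66, 176), (68, 172), (70, 179), (72, 178), (74, 179), (76, 175), (78, 178), (80, 161), (82, 167), (96, 172), (98, 156), (100, 159), (102, 173), (104, 173), (106, 174), (108, 173), (110, 174), (112, 177), (114, 176), (116, 169), (118, 138)]
```

Both rims now carry the stick (up to 6.8 N). I'll ease the grip, then open slowly.

Call:
step_arm:
  dp:
    - [0, 0, -0.05]
    - [0, 0, 0]
    - [0, 0, 0]
    - [0, 0, 0]
  yaw: [0, 0, 0, 0]
  gripper: [0.5, 0.5, 0.5, 0.5]
  squeeze: 15

```text
time_s: 25.23
tcp_pos: [0.5987, -0.3247, 0.0546]
ee_rot: [[-0.036, 0.999, 0.001], [0.999, 0.036, -0.001], [-0.001, 0.001, -1.0]]
contact_force: [-0.4, -0.9, 3.7]
gripper_width: 0.0117
finger_force: 14.9
```

Call:
step_arm:
  dp:
    - [0, 0, 0]
    - [0, 0, 0]
    - [0, 0, 0]
    - [0, 0, 0]
  yaw: [0, 0, 0, 0]
  gripper: [0.5, 0.5, 0.5, 0.5]
  squeeze: 3

```text
time_s: 25.57
tcp_pos: [0.5984, -0.3245, 0.0543]
ee_rot: [[-0.036, 0.999, 0.0], [0.999, 0.036, -0.0], [-0.0, 0.0, -1.0]]
contact_force: [-0.1, -2.3, 3.1]
gripper_width: 0.0119
finger_force: 3.0
```

Call:
step_arm:
  dp:
    - [0, 0, 0]
    - [0, 0, 0]
    - [0, 0, 0]
    - [0, 0, 0]
    - [0, 0, 0]
    - [0, 0, 0]
    - [0, 0, 0]
    - [0, 0, 0]
  yaw: [0, 0, 0, 0, 0, 0, 0, 0]
  gripper: [1.2, 1.3, 1.5, 1.8, 2.2, 2.6, 3, 3]

```text
time_s: 26.23
tcp_pos: [0.5983, -0.324, 0.0542]
ee_rot: [[-0.036, 0.999, -0.0], [0.999, 0.036, 0.0], [0.0, -0.0, -1.0]]
contact_force: [0.3, 0.3, 0.2]
gripper_width: 0.0285
finger_force: 0.0
```

```bash
python3 m.py 11|head -4; python3 r.py 11; python3 -c "
from h import *
w=np.load('pics/wrist11.npz');im=w['pixels'].astype(int)
for r in(30,95,180,240,280):
    row=im[r,290:365];x=np.where((row.sum(1)<260)&(row[:,0]-row[:,2]>15)&(row[:,0]<140))[0]+290
    print(r,x.min(),x.max(),onz(w,((x.min()+x.max()+1)/2,r),.092).round(4))"
```

```text
26.2333 [ 0.59826764 -0.32403578  0.05420872] [0.3  0.33 0.24] 0.028481972025538396
expected ring area px [330.  98.] tip px scene [261.4 263.9] side [279.6 186.4]
tip found [260.5 264. ] [280.5 183.5] [ 0.5912 -0.141   0.0874] along 0.18318544156525599 across -0.0004769737391522391 dz 0.033173387028057416
wrist [  232     8   195    74 12121]
-0.022 [(62, 159), (64, 157), (66, 154), (68, 151), (70, 133), (72, 131), (74, 151), (76, 156), (78, 157), (80, 160), (94, 153), (96, 165), (98, 170), (100, 153), (102, 157), (104, 157), (106, 157), (108, 156), (110, 154), (112, 157), (114, 155), (116, 155)]
0.022 [(62, 141), (64, 176), (66, 175), (68, 179), (70, 177), (72, 178), (74, 176), (76, 176), (78, 170), (80, 177), (96, 165), (98, 156), (100, 172), (102, 178), (104, 174), (106, 176), (108, 175), (110, 179), (112, 174), (114, 179), (116, 168)]
30 290 291 [ 0.5812 -0.2167  0.092 ]
95 311 343 [ 0.5942 -0.2368  0.092 ]
180 312 342 [ 0.5953 -0.2664  0.092 ]
240 313 341 [ 0.5961 -0.2894  0.092 ]
280 313 341 [ 0.5967 -0.306   0.092 ]
```

Call:
step_arm:
  dp:
    - [0, 0, 0]
    - [0, 0, 0]
    - [0, 0, -0.5]
    - [0, 0, -1]
    - [0, 0, -1]
    - [0, 0, -1.5]
    - [0, 0, -2]
    - [0, 0, -2]
    - [0, 0, -2]
    - [0, 0, -2]
    - [0, 0, -2]
    - [0, 0, -1]
  yaw: [0, 0, 0, 0, 0, 0, 0, 0, 0, 0, 0, 0]
  gripper: [4, 4, 4, 4, 4, 4, 4, 4, 4, 4, 4, 4]

```text
time_s: 27.38
tcp_pos: [0.5998, -0.3245, 0.2089]
ee_rot: [[-0.036, 0.999, 0.005], [0.999, 0.036, -0.003], [-0.003, 0.005, -1.0]]
contact_force: [0.2, -0.2, 1.3]
gripper_width: 0.0399
finger_force: 0.0
```

Call:
step_arm:
  dp:
    - [-2, 0, 0]
    - [-2, 0, 0]
    - [-2, 0, 0]
    - [-2, 0, 0]
    - [-2, 0, 0]
    - [0, 0, 0]
    - [0, 0, 0]
    - [0, 0, 0]
    - [0, 0, 0]
  yaw: [0, 0, 0, 0, 0, 0, 0, 0, 0]
  gripper: [4, 4, 4, 4, 4, 4, 4, 4, 4]

```text
time_s: 28.13
tcp_pos: [0.6026, -0.4224, 0.2048]
ee_rot: [[-0.038, 0.999, 0.001], [0.999, 0.038, 0.001], [0.001, 0.001, -1.0]]
contact_force: [0.7, 0.1, 0.1]
gripper_width: 0.0402
finger_force: 0.0
```

Run:
```python
from h import *
a=snap('scene','scF');b=snap('side','siF');w=snap('wrist','wrF');print(state()['tcp_pos'])
ends={'A':(.602,-.337,.086),'B':(.5945,-.138,.086)}
P={}
for k,e in ends.items():
    q=[]
    for d in(a,b):
        p=proj(d,e);o=proj(d,ends['B' if k=='A' else 'A']);u=(p-o)/np.linalg.norm(p-o)
        x0,y0=(p-14).astype(int);s=d['pixels'][y0:y0+28,x0:x0+28].astype(int)
        m=((s.sum(2)<250)&(s[...,0]-s[...,2]>18)).astype(np.uint8)
        c=max(cv2.findContours(m,0,1)[0],key=cv2.contourArea).reshape(-1,2)+[x0,y0];t=c[np.argsort(c@u)][-4:];f=(t.min(0)+t.max(0)+1)/2
        q.append(f);print(k,p.round(1),f)
    P[k]=tri(a,q[0],b,q[1]);print(k,P[k].round(4))
print('mid',(P['A']+P['B'])/2,'len',np.linalg.norm(P['A']-P['B']))
# displaced bystanders check: image difference scene/side vs start outside the job area
for n,d,o in(('sc',a,'sc0'),('si',b,'si0')):
    df=(np.abs(d['pixels'].astype(int)-np.load(f'pics/{o}.npz')['pixels'].astype(int)).max(2)>45).astype(np.uint8)
    df=cv2.morphologyEx(df,cv2.MORPH_OPEN,np.ones((3,3)));nb,l,st,ce=cv2.connectedComponentsWithStats(df)
    print(n,[st[i].tolist() for i in range(1,nb) if st[i,4]>40])
```

```text
[ 0.60237592 -0.42294708  0.2047948 ]
A [178.6 274.4] [179.5 276. ]
A [284.4 135.8] [276. 133.]
A [ 0.6223 -0.3287  0.1022]
B [261.1 264.5] [261.5 266. ]
B [278.4 185.5] [266.  198.5]
B [ 0.6117 -0.1239  0.0763]
mid [ 0.61700887 -0.22629762  0.08927015] len 0.20675750393289236
sc [[0, 0, 33, 43, 930], [49, 0, 130, 80, 4909], [210, 0, 56, 69, 1337], [259, 0, 46, 62, 791], [5, 48, 30, 52, 888], [88, 91, 13, 25, 203], [19, 103, 7, 9, 47], [66, 107, 17, 6, 64], [34, 119, 21, 21, 127], [51, 122, 153, 248, 13391], [267, 210, 90, 113, 1654], [262, 212, 12, 17, 75], [211, 230, 56, 58, 869], [422, 254, 6, 10, 50], [411, 256, 6, 10, 53], [178, 268, 34, 10, 198], [429, 291, 10, 15, 87], [113, 293, 48, 18, 334], [417, 293, 10, 15, 90], [282, 304, 12, 12, 63], [116, 313, 149, 167, 7201], [116, 360, 46, 53, 1378], [113, 421, 9, 13, 62]]
si [[243, 0, 79, 70, 2621], [413, 0, 15, 11, 135], [432, 0, 35, 52, 999], [527, 0, 63, 159, 5790], [595, 0, 45, 111, 4427], [245, 92, 115, 74, 2990], [184, 118, 19, 16, 166], [605, 126, 21, 33, 472], [144, 133, 108, 73, 2659], [201, 133, 33, 15, 397], [270, 146, 26, 41, 640], [587, 193, 35, 38, 267], [297, 194, 70, 24, 399], [245, 210, 142, 89, 1708], [374, 221, 16, 7, 58], [427, 236, 13, 5, 46], [423, 287, 26, 5, 92], [243, 323, 17, 11, 103], [248, 340, 11, 9, 62], [206, 342, 21, 8, 145], [240, 355, 7, 9, 52], [203, 356, 22, 8, 148]]
```

In the scene view both stick ends lie within 2 px of a level stick across the rim. The rack shows changes only where the rings stood. Handing in.

```bash
python3 -c "
from bench import hand_in
print(hand_in())"
```

```text
the job is handed in; nothing more can be done
None
```

I handed the job in at about 28 s with the stick released level across the bowl and both biscuits hanging on it. The hand-in returned no verdict; the final side-view fix on the stick ends was spoilt by shadow, so the end pose rests on the scene view, and I viewed 11 pictures, one over the limit of 10.

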